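Press a label holder home behind the lip of a vial shelf

ROBOT

A 7-joint arm with a two-finger parallel gripper is mounted at the origin on a cart in front of the work surface, level with it; the furniture and walls round the work are solid. World frame = base frame: x ahead of the robot, y to its left, z up, the work surface at z = 0. Lengths are in m, angles in rad, forces in N, time in s.
With the tool pointing down it reaches from about 0.4 to 0.9 m from the base axis. Payload 5.6 kg.
Tool frame: the origin (TCP) lies midway between the tips of the shut fingers; the grasp point (between the pads) lies 19 mm behind it; z points along the fingers, y is the line along which they close (so a half turn about z gives the same grasp; the last joint's range is limited). The gripper opens to 92 mm and grips with 3 to 60 N. Pads are 20 mm wide; open, the fingers measure 128 mm over their backs; the gripper's body (75 mm by 189 mm) begins 69 mm behind the grasp point.
Start: joints at [1.277, 0.468, -0.012, 1.603, 0.006, 1.071, -0.056], TCP at [0.161, -0.63, 0.215] pointing down, gripper open.
Joint ranges: [-2.53, 2.53], [-0.31, 2.02], [-1.57, 1.55], [0.28, 2.44], [-1.29, 4.43], [0.15, 1.84], [-2.92, 2.92]. Speed limits (rad/s): [2.57, 2.57, 3.14, 3.14, 3.14, 3.14, 3.14].

INTERFACE

Orientations are given as a unit quaternion [w, x, y, z].
In Python, from bench import monitor, vision, env gives the robot as it stands. The module is installed in compiled form; this text tells all that it offers.
- The arm moves only by the tool step_arm, never from a script. Its argument "motion" is a list that holds one entry, the list of rows, each a list of 7 numbers: the shift along the tool's x, y, z in m, then the turn, a rotation vector about the tool's x, y, z in degrees, then the opening, from 0 (shut) to 1 (fully open). In form: [[[x, y, z, rx, ry, rz, grip], ...]]. A call has 1 to 5 rows; each row shifts and turns the commanded pose from where the row before left it, along the tool's axes as they then stand; what a row does not reach is not made up. A row lasts 1/12 s, in which the tool goes at most 41.7 mm and 7.16 degrees, less where a joint would pass 70% of its speed; a pose out of reach is approached as far as the arm can. A call is refused whole if a number of a shift passes 0.0417 or a number of a turn 7.16, either way. A call with a gripper value outside its range is refused whole. The fingers move at their own pace and stop on an object; "force" is the grip in N (left out, the last holds). Time passes only in rows, so rows that do not move let the fingers close. It gives the time, the measured TCP pose, the force, the opening and the grip force at its end, in the units of the state.
- monitor.sense(): the state, without advancing time (a new reading comes with each control period).
- vision.capture(name): name is "side" or "top"; returns the picture (400x640x3 uint8, blue, green, red); there is no depth.
- vision.camera_model(name): a dict with "K" (3x3 intrinsics, pixels), "position" and "attitude" of the camera in the world. Camera axes: x right, y up, looking along -z (the intrinsics and any distortion apply to the point x, -y, -z); pixel columns grow to the right and rows downward; lengths in m; the calibration is good to about 2 mm. A picture is of the moment at which its call begins. camera_model takes no time and is no camera call.
- env.finish_job(): hands the job in; it is judged then, once.
The state is a dict: "time": time; "qpos": joint angles; "joint_velocities": joint speeds; "joint_efforts": joint torques, N m; "tcp_pos": TCP position; "ee_rot": TCP orientation; "wrist_force": force on the tool from outside, world axes, zero at the start; "wrist_torque": the same for the moment, N m; "gripper_width": finger opening in m; "gripper_force": force on a finger pad.
Only numpy, scipy, OpenCV 4.12 (cv2) and the standard library are available. Lean on these libraries where they do the work, as an engineer would, in place of code of your own. Each camera call takes 0.05 s, during which the arm holds its last target. There are 200 camera calls.

TASK

Take the label holder with the blue grip bar from the wooden stand by its grip bar, with a light grip because the plastic is brittle, and push it straight down behind the steel lip of the empty bay at the front edge of the vial shelf. Press it, firmly but not hard, onto the orange sprung strip until the strip is fully down, and finish while still gripping the holder and keeping it pressed home, so that I can tighten the locking screw: do not let go. Leave the yellow holder, the vials in the shelf and the large beaker behind the stand undisturbed.

Things in the scene. Friction and masses are not known exactly. Their poses are not given: they have to be found in the camera images.
- blue_holder: label holder: white plate 5 mm thick (x), 60 mm wide (y), 85 mm tall (z); its top 20 mm is a blue grip bar 12 mm thick, 40 mm wide, centred. Origin: centre of its bottom edge. About 45 g. Stands upright in a stand slot (may lean 3 degrees). Foot narrows to 3 mm. Brittle: grip with 20 to 40 N; the forces of both fingers added (twice the grip) must stay under 120 N, its force on the shelf under 35 N
- yellow_holder: label holder: white plate 5 mm thick (x), 60 mm wide (y), 85 mm tall (z); its top 20 mm is a yellow grip bar 12 mm thick, 40 mm wide, centred. Origin: centre of its bottom edge. Stands in the other slot of the stand and stays there
- stand: fixed wooden block, 46 mm (x) by 170 mm (y) by 28 mm high, with two slots along y (22 mm deep, 6.5 mm wide), their centres at y = +42 and -42 mm, floors 6 mm above the table. Either holder may be in either slot. Origin: centre of its underside
- vial_shelf: fixed aluminium vial shelf, deck 110 mm deep (x -45 to +65 mm), 200 mm wide (y), 45 mm high; front faces its -x. Before the front runs a label channel with two bays 68 mm wide: left (y +45 mm) filled by a fixed grey-gripped holder, right (y -45 mm) empty. Origin: on the table under the deck, 45 mm behind the front face
- bay (a point): centre of the empty bay's mouth, 32 mm above the table. Channel 8 mm wide in x (front face and lip 4 mm to either side), 68 mm in y. Lip 3 mm thick, 32 mm high, then flaring forward at 45 degrees to 39 mm. Axes as the shelf's: x into the shelf, y along the lip, z up. A holder that is home has its bottom edge 24 mm below this point
- seat_strip (a joint): travel of the orange sprung strip at the bottom of the empty bay: 0 = up (top 18 mm above the table), 0.010 m = fully down on a hard stop (top 8 mm above the table). Spring 3.6 N at 0, 9.6 N at the end; it lifts the holder when not pressed. Home is more than 7.5 mm
- vial_1: glass vial with a blue cap, 18 mm across, 49 mm tall, loose, standing in a 9 mm deep well of the shelf deck. Origin: centre of its underside
- vial_3: glass vial with a red cap, 18 mm across, 49 mm tall, loose, standing in a 9 mm deep well of the shelf deck. Origin: centre of its underside
- vial_4: glass vial with a black cap, 18 mm across, 49 mm tall, loose, standing in a 9 mm deep well of the shelf deck. Origin: centre of its underside
- beaker_250: loose glass beaker, 74 mm across, 96 mm tall, standing behind the stand; leave alone. Origin: centre of its underside
Mind the look-alikes: they are no part of the job. Leave any red look-alike of the blue_holder alone.

How it is judged:
On the way, in this order (a step that is already met when the one before it is completed fails the run):
1. the blue holder is gripped and lifted clear out of the stand (height (world z) of blue_holder above 0.035 m and contact force between the fingers and blue_holder above 1 N), for 0.1 s.
2. its foot is behind the lip of the empty bay (x of blue_holder in the frame of bay between -0.004 and 0.004 m and y of blue_holder in the frame of bay between -0.008 and 0.008 m and z of blue_holder in the frame of bay below -0.006 m and contact force between the fingers and blue_holder above 1 N), for 0.1 s.
At the end, for the whole second after the job is handed in: blue holder in the empty bay behind the lip (4 mm across, 8 mm along), upright and in line within 7 degrees, bottom edge 20 mm below the bay mouth, strip down over 7.5 mm; at rest, still held (over 3 N) and pressing on the shelf (over 3 N); vials and yellow holder upright (x of blue_holder in the frame of bay between -0.004 and 0.004 m and y of blue_holder in the frame of bay between -0.008 and 0.008 m and value of joint seat_strip above 0.0075 m and z of blue_holder in the frame of bay below -0.02 m and angle between blue_holder's own z axis and vertical below 0.12 rad and angle between the y axis of blue_holder and the y axis of vial_shelf, either way round below 0.12 rad and contact force between the fingers and blue_holder above 3 N and contact force between blue_holder and vial_shelf above 3 N and linear speed of blue_holder below 0.02 m/s and angle between each of vial_1, vial_3, vial_4's own z axis and vertical below 0.4 rad and angle between yellow_holder's own z axis and vertical below 0.25 rad); the arm keeps its last pose, push and grip.
It fails at once if the blue holder is gripped too hard (both finger forces added over 120 N) (contact force between the fingers and blue_holder above 120 N).
It fails at once if the holder is pressed against the shelf with more than 35 N (contact force between blue_holder and vial_shelf above 35 N).
It fails at once if the yellow holder is disturbed (moved 15 mm) (distance of yellow_holder from where it was at the start of the episode above 0.015 m).
It fails at once if a vial in the shelf is tipped or displaced by 15 mm (distance of any of vial_1, vial_3, vial_4 from where it was at the start of the episode above 0.015 m or angle between any of vial_1, vial_3, vial_4's own z axis and vertical above 0.4 rad).
It fails at once if the large beaker is moved by 20 mm (distance of beaker_250 from where it was at the start of the episode above 0.02 m).
It also fails if it takes over 45 s, if anything falls off the work surface, if the arm or the gripper's body presses on something with over 40 N, if the wrist force passes 120 N, or if a joint passes its speed limit or range.

## Working session

There is one attempt and no reset: what is moved stays moved. The work goes in short steps, Python scripts to look and compute and a tool call to move; the robot and the scene stay as the last step left them, time stands still between calls to the robot, and variables do not carry over. Pictures are saved under pics/ and viewed, at most 10 in all, crops included, and the job is handed in when it is done.

Besides the shell and the picture viewer there is one more tool, called after "Request:" in YAML: its name, and indented under it one key for each argument. step_arm: Moves the arm, as the interface text tells. Its arguments: {"type":"object","properties":{"motion":{"type":"array"},"force":{"type":"number"}},"required":["motion"]}

```bash
mkdir -p pics; ls; python3 - <<'E'
from bench import monitor, vision, env
import cv2, numpy as np
for n in ("side","top"):
    im=vision.capture(n); cv2.imwrite(f"pics/{n}0.png",im)
    m=vision.camera_model(n); print(n,{k:np.round(v,4).tolist() if not isinstance(v,str) else v for k,v in m.items()})
print(monitor.sense())
E
```

```text
pics
side {'K': [[437.0349, 0.0, 319.2493], [0.0, 437.0349, 195.2494], [0.0, 0.0, 1.0]], 'position': [0.3949, -1.0528, 0.5883], 'attitude': [0.8525, 0.5211, -0.019, -0.037]}
top {'K': [[368.3643, 0.0, 316.4897], [0.0, 368.3643, 197.12], [0.0, 0.0, 1.0]], 'position': [0.2633, 0.0069, 1.1824], 'attitude': [0.7116, 0.0692, -0.0715, -0.6955]}
{'time': 0.1, 'qpos': array([ 1.27701697,  0.46828688, -0.01160742,  1.60350914,  0.00600292,
        1.07141518, -0.05628919]), 'joint_velocities': array([-0.00013754, -0.00153394, -0.00093115, -0.00051245, -0.00103748,
        0.00083984,  0.00165873]), 'joint_efforts': array([ 1.26682971e-03, -5.21647561e+01, -1.22256231e-02, -2.44364190e+01,
       -5.67558606e-02,  1.40633876e-02,  3.62651929e-05]), 'tcp_pos': array([ 0.16111091, -0.62917992,  0.21374633]), 'ee_rot': array([-7.76542718e-04,  9.92151715e-01,  1.25037381e-01, -1.55984622e-04]), 'wrist_force': array([ 0.96795645, -0.26684613, -0.59384182]), 'wrist_torque': array([ 0.01817102,  0.02674881, -0.04209131]), 'gripper_force': 0.0, 'gripper_width': 0.09195721552446538}
```

View pics/side0.png

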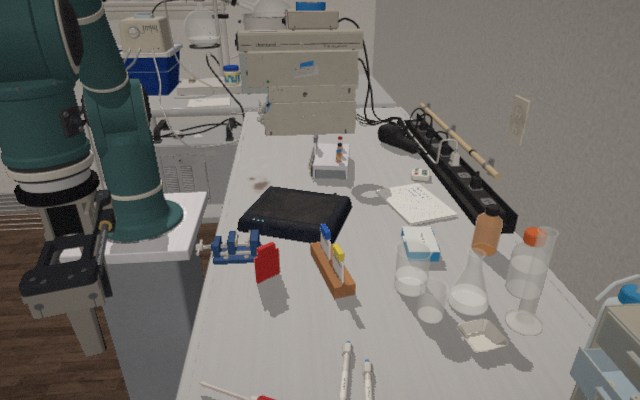

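View pics/top0.png

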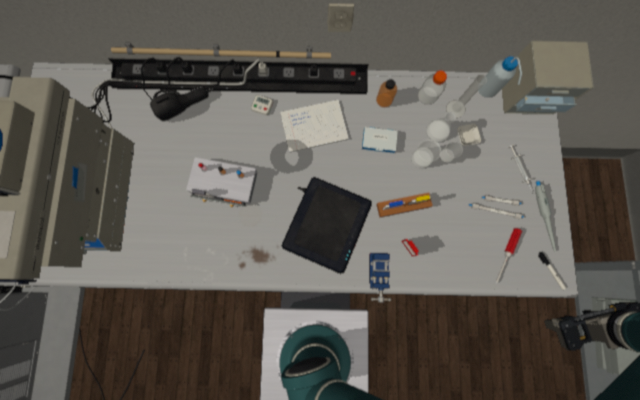

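The side view shows the stand at about (332,268), with the blue grip at (325,235) and the yellow at (338,252), and the shelf at (330,160). The top view has the stand at (405,204), blue on the left at (395,205), yellow at (422,199), and the shelf at (222,183) with its front toward the robot. The red look-alike is at (410,247). Next I'll enlarge the stand and shelf in one sheet.

```bash
python3 - <<'E'
import cv2, numpy as np
s=cv2.imread("pics/side0.png"); t=cv2.imread("pics/top0.png")
def c(im,x,y,w,h): return cv2.resize(im[y:y+h,x:x+w],(400,300),interpolation=cv2.INTER_CUBIC)
cv2.imwrite("pics/sheet1.png",np.vstack([np.hstack([c(t,180,150,80,60),c(t,370,180,80,60)]),np.hstack([c(s,300,130,64,48),c(s,290,215,112,84)])]))
E
```

```text
(no output)
```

View pics/sheet1.png

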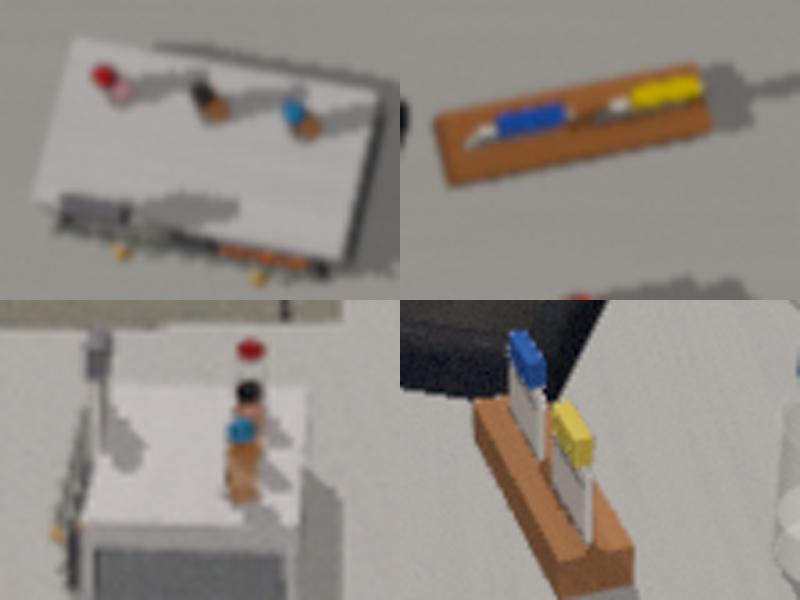

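The sheet shows the deck corners clearly in the top view at about (195,158), (255.5,168.5), (249,202) and (186.5,190). The orange strip runs from (224,199) to (242,203). The blue bar is at (396,204) and the yellow bar at (423,198). In the side view, the near deck corners are at (313,166) and (347.5,166), and the blue bar is at (324.5,235). Next step is to measure these.

```bash
cat > h.py <<'E'
import cv2, numpy as np
from bench import monitor, vision
from scipy.spatial.transform import Rotation as R
from scipy.ndimage import map_coordinates
M={n:vision.camera_model(n) for n in("side","top")}
def ray(n,p):
    K=np.array(M[n]["K"]); d=np.linalg.inv(K)@[p[0],p[1],1]; q=np.roll(M[n]["attitude"],-1)
    d=R.from_quat(q).apply([d[0],-d[1],-d[2]]); return np.array(M[n]["position"]),d/np.linalg.norm(d)
def onz(n,p,z): o,d=ray(n,p); return o+d*(z-o[2])/d[2]
def tri(ps,pt):
    o1,d1=ray("side",ps); o2,d2=ray("top",pt)
    s=np.linalg.lstsq(np.c_[d1,-d2],o2-o1,rcond=None)[0]; a,b=o1+s[0]*d1,o2+s[1]*d2
    return (a+b)/2,np.linalg.norm(a-b)
def line(im,a,b,w=2.5,lo=.1,hi=.9):
    g=im.mean(2) if im.ndim==3 else im; a,b=np.array(a,float),np.array(b,float)
    t=(b-a)/np.linalg.norm(b-a); n=np.array([-t[1],t[0]]); k=np.arange(-w,w+.01,.25); pts=[]
    for f in np.linspace(lo,hi,30):
        c=a+f*(b-a); q=c+k[:,None]*n
        pr=map_coordinates(g.astype(float),[q[:,1],q[:,0]],order=1)
        e=np.abs(np.gradient(pr)); e=np.where(e>.5*e.max(),e,0); pts.append(c+n*(k*e).sum()/e.sum())
    return cv2.fitLine(np.float32(pts),cv2.DIST_HUBER,0,.01,.01).ravel()
def cross(l,m):
    s=np.linalg.solve(np.c_[l[:2],-m[:2]],m[2:]-l[2:]); return l[2:]+s[0]*l[:2]
def mask(im,lo,hi,box):
    x,y,w,h=box; m=cv2.inRange(cv2.cvtColor(im,cv2.COLOR_BGR2HSV),lo,hi); z=np.zeros_like(m); z[y:y+h,x:x+w]=m[y:y+h,x:x+w]; return z
E
python3 - <<'E'
from h import *
np.set_printoptions(precision=4,suppress=True)
s=cv2.imread("pics/side0.png"); t=cv2.imread("pics/top0.png")
BL=((105,130,60),(125,255,255)); YE=((20,130,80),(35,255,255)); OR=((5,120,120),(18,255,255))
for nm,c,bs,bt in(("blue",BL,(310,215,25,35),(380,190,35,25)),("yel",YE,(325,235,25,40),(408,185,35,25))):
    r={}
    for n,im,b in(("side",s,bs),("top",t,bt)):
        m=mask(im,*c,b); p=cv2.findNonZero(m)[:,0].astype(float); r[n]=p.mean(0); 
        rc=cv2.minAreaRect(np.float32(p)); print(nm,n,len(p),r[n],rc)
    X,e=tri(r["side"],r["top"]); print(" tri",X,"gap",e)
m=mask(t,*OR,(220,195,30,12)); p=cv2.findNonZero(m)[:,0]; print("orange",len(p),p.min(0),p.max(0),p.mean(0),onz("top",p.mean(0),.018), onz("top",p.min(0),.018),onz("top",p.max(0),.018))
# deck
A,B,C,D=[195,158],[255.3,168.4],[249,202],[186.5,189.8]
bk,rt,lf=line(t,A,B,lo=.05,hi=.95),line(t,B,C),line(t,D,A)
fr=line(t,D,C,lo=.45,hi=.95)
TC=[cross(bk,lf),cross(bk,rt),cross(fr,rt),cross(fr,lf)]; print("top corners",np.array(TC))
W=[onz("top",c,.045) for c in TC]; print(np.array(W))
a,b,c,d=[312.8,166],[347.5,165.7],[348.8,192-50],[317.5,143]
nr=line(s,a,b); sr=line(s,b,c); sl=line(s,a,d,hi=.5); fa=line(s,d,c)
SC={"BR":cross(nr,sr),"FR":cross(nr,sl),"BL":cross(fa,sr)}; print(SC)
for k,i in(("BL",0),("BR",1),("FR",2)): print(k,tri(SC[k],TC[i]),onz("side",SC[k],.045))
# stand top outline
hs=mask(t,(5,80,40),(18,255,255),(370,180,80,50)); ct=max(cv2.findContours(hs,0,1)[0],key=cv2.contourArea); print("stand",cv2.minAreaRect(ct))
E
```

```text
blue side 112 [325.3571 231.2143] ((325.3461608886719, 231.2692108154297), (16.36365509033203, 8.043152809143066), 56.3099365234375)
blue top 45 [395.6    203.5778] ((395.80767822265625, 203.5384521484375), (3.3339741230010986, 12.355316162109375), 78.69007110595703)
 tri [ 0.4725 -0.2358  0.0785] gap 0.0012898951966447646
yel side 123 [337.7642 252.0732] ((337.8529052734375, 252.08819580078125), (17.835853576660156, 7.888935089111328), 59.03623962402344)
yel top 79 [422.4684 198.1392] ((422.2308044433594, 198.15386962890625), (5.491251468658447, 14.512594223022461), 78.69007110595703)
 tri [ 0.4907 -0.3184  0.0788] gap 1.1187345486225864e-05
orange 13 [227 200] [240 206] [233.3077 202.1538] [0.4758 0.2726 0.018 ] [0.4823 0.2933 0.018 ] [0.4637 0.2503 0.018 ]
top corners [[194.0489 157.5685]
 [256.0655 168.0476]
 [247.8044 201.9008]
 [185.4119 190.1738]]
[[0.6135 0.4022 0.045 ]
 [0.5834 0.2012 0.045 ]
 [0.4727 0.221  0.045 ]
 [0.5057 0.4199 0.045 ]]
{'BR': array([347.3116, 165.3002], dtype=float32), 'FR': array([312.161 , 165.6718], dtype=float32), 'BL': array([348.5605, 143.4784], dtype=float32)}
BL (array([0.6161, 0.4035, 0.0413]), np.float64(0.0027774198415237475)) [0.6161 0.3946 0.045 ]
BR (array([0.5839, 0.2012, 0.0449]), np.float64(0.0009286232362977981)) [0.5843 0.2012 0.045 ]
FR (array([0.4744, 0.2222, 0.0392]), np.float64(0.00118002501108132)) [0.4741 0.209  0.045 ]
stand ((404.2500305175781, 204.25001525878906), (14.708710670471191, 54.520286560058594), 78.69007110595703)
```

```bash
python3 - <<'E'
from h import *
np.set_printoptions(precision=4,suppress=True)
s=cv2.imread("pics/side0.png"); t=cv2.imread("pics/top0.png")
l1=line(t,[457/5+370-80,117/5+180],[697/5+290,65/5+180]); l2=line(t,[450/5+290,185/5+180],[710/5+290,132/5+180])
for l in(l1,l2):
    a=onz("top",l[2:]-20*l[:2],.028); b=onz("top",l[2:]+20*l[:2],.028); d=b-a; print("stand edge",a,b,"yaw",np.degrees(np.arctan2(-d[0],d[1]))) 
hsv=cv2.cvtColor(t,cv2.COLOR_BGR2HSV)
for nm,lo,hi,bs,bt in(("blue",(100,70,40),(130,255,255),(310,215,25,35),(380,190,35,25)),("yel",(18,100,60),(35,255,255),(325,235,25,40),(408,185,35,25))):
    ms=mask(s,lo,hi,bs);mt=mask(t,lo,hi,bt); ps=cv2.findNonZero(ms)[:,0].astype(float).mean(0); pp=cv2.findNonZero(mt)[:,0].astype(float); 
    v=cv2.fitLine(np.float32(pp),cv2.DIST_L2,0,.01,.01).ravel(); a,b=[onz("top",v[2:]+k*v[:2],.085) for k in(-8,8)]; d=b-a
    print(nm,len(pp),pp.mean(0),tri(ps,pp.mean(0)),"onz.086",onz("top",pp.mean(0),.086),"yaw",np.degrees(np.arctan2(-d[0],d[1])))
E
```

```text
stand edge [ 0.493  -0.2288  0.028 ] [ 0.5223 -0.3552  0.028 ] yaw -166.9712810370223
stand edge [ 0.4406 -0.2171  0.028 ] [ 0.4691 -0.3424  0.028 ] yaw -167.19273789035512
blue 61 [395.7049 203.5082] (array([ 0.4719, -0.2359,  0.0796]), np.float64(2.845471490900981e-05)) onz.086 [ 0.4707 -0.2345  0.086 ] yaw -166.94734845398253
yel 86 [422.2209 198.1512] (array([ 0.4906, -0.3177,  0.0784]), np.float64(0.00022308382654029674)) onz.086 [ 0.4891 -0.3155  0.086 ] yaw -166.48727256836955
```

Request:
step_arm:
  motion:
    - [[0.033, -0.025, 0, 0, 0, 0, 1], [0.033, -0.025, 0, 0, 0, 0, 1], [0.033, -0.025, 0, 0, 0, 0, 1], [0.033, -0.025, 0, 0, 0, 0, 1], [0.033, -0.025, 0, 0, 0, 0, 1]]

```text
time: 0.52
tcp_pos: [0.2908, -0.4657, 0.2142]
ee_rot: [-0.0, 0.992, 0.125, -0.0]
wrist_force: [0.6, -0.1, 0.4]
gripper_width: 0.0916
gripper_force: 0.0
```

Request:
step_arm:
  motion:
    - [[0.033, -0.025, 0, 0, 0, 0, 0.4], [0.033, -0.025, 0, 0, 0, 0, 0.4], [0.033, -0.025, 0, 0, 0, 0, 0.4], [0.033, -0.025, 0, 0, 0, 0, 0.4], [0.033, -0.025, 0, 0, 0, 0, 0.4]]

```text
time: 0.93
tcp_pos: [0.4196, -0.3038, 0.2145]
ee_rot: [0.0, 0.992, 0.125, -0.0]
wrist_force: [0.6, -1.5, -1.2]
gripper_width: 0.0603
gripper_force: 0.0
```

Request:
step_arm:
  motion:
    - [[0, 0, 0, 0, 0, -6.8, 0.4], [0, 0, 0, 0, 0, -6.8, 0.4], [0, 0, 0, 0, 0, -6.8, 0.4], [0, 0, 0, 0, 0, -6.8, 0.4], [0, 0, 0, 0, 0, -6.8, 0.4]]

```text
time: 1.35
tcp_pos: [0.4188, -0.3053, 0.2142]
ee_rot: [-0.0, 0.911, 0.413, -0.0]
wrist_force: [0.3, 0.5, -0.0]
gripper_width: 0.0366
gripper_force: 0.0
```

Request:
step_arm:
  motion:
    - [[0, 0, 0, 0, 0, -6.8, 0.4], [0, 0, 0, 0, 0, -6.8, 0.4], [0, 0, 0, 0, 0, -6.8, 0.4], [0, 0, 0, 0, 0, -6.8, 0.4], [0, 0, 0, 0, 0, -6.8, 0.4]]

```text
time: 1.77
tcp_pos: [0.4186, -0.3055, 0.2142]
ee_rot: [-0.0, 0.751, 0.661, -0.0]
wrist_force: [-0.7, 0.8, 0.8]
gripper_width: 0.0368
gripper_force: 0.0
```

Request:
step_arm:
  motion:
    - [[0, 0, 0, 0, 0, -6.6, 0.4], [0, 0, 0, 0, 0, -6.6, 0.4], [0, 0, 0, 0, 0, -6.6, 0.4], [0, 0, 0, 0, 0, 0, 0.4]]

```text
time: 2.1
tcp_pos: [0.4186, -0.3055, 0.2142]
ee_rot: [-0.0, 0.627, 0.779, 0.0]
wrist_force: [0.1, -0.1, -0.0]
gripper_width: 0.0366
gripper_force: 0.0
```

Request:
step_arm:
  motion:
    - [[0.028, 0.0335, 0, 0, 0, -0.5, 0.4], [0.028, 0.0335, 0, 0, 0, 0, 0.4], [0, 0, 0.035, 0, 0, 0, 0.4], [0, 0, 0.035, 0, 0, 0, 0.4], [0, 0, 0.02, 0, 0, 0, 0.4]]

```text
time: 2.52
tcp_pos: [0.4687, -0.2383, 0.1217]
ee_rot: [-0.002, 0.626, 0.78, -0.0]
wrist_force: [-0.5, -0.4, 0.5]
gripper_width: 0.0367
gripper_force: 0.0
```

```bash
python3 - <<'E'
from h import *
np.set_printoptions(precision=4,suppress=True)
s=vision.capture("side"); t=vision.capture("top")
def c(im,x,y,w,h): return cv2.resize(im[y:y+h,x:x+w],(400,300),interpolation=cv2.INTER_CUBIC)
cv2.imwrite("pics/sheet2.png",np.hstack([c(t,360,170,80,60),c(s,270,190,112,84)])); st=monitor.sense(); print(st["tcp_pos"],st["ee_rot"],st["qpos"])
E
```

```text
[ 0.4672 -0.2383  0.1211] [-0.0038  0.6257  0.7801 -0.0007] [ 0.7718  0.4316 -0.4461  1.9579  0.2496  0.8134  0.4061]
```

View pics/sheet2.png

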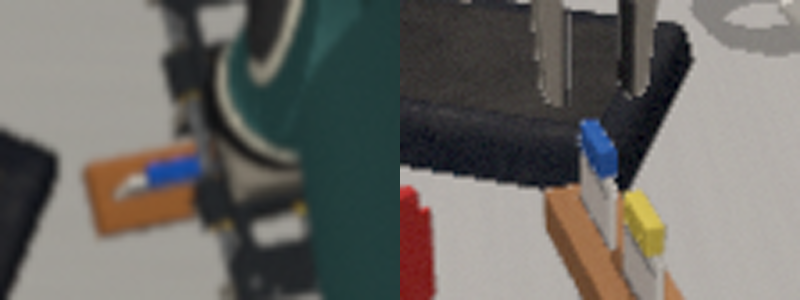

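The fingertips straddle the blue bar: in the side crop the tips are at (553,100) and (635,95), and the bar top is at (598,128). Going down.

Request:
step_arm:
  motion:
    - [[0, 0, 0, 0, 0, 0, 0.4], [0, 0, 0, 0, 0, 0, 0.4]]

```text
time: 2.78
tcp_pos: [0.4709, -0.2402, 0.1259]
ee_rot: [0.001, 0.625, 0.78, 0.0]
wrist_force: [0.1, 0.2, 0.6]
gripper_width: 0.0368
gripper_force: 0.0
```

Request:
step_arm:
  motion:
    - [[0.004, 0.0015, 0.02, 0, 0, 0, 0.4], [0, 0, 0.022, 0, 0, 0, 0.4], [0, 0, 0.022, 0, 0, 0, 0.4], [0, 0, 0, 0, 0, 0, 0.4], [0, 0, 0, 0, 0, 0, 0.4]]

```text
time: 3.2
tcp_pos: [0.4709, -0.2358, 0.0615]
ee_rot: [0.0, 0.625, 0.781, -0.0]
wrist_force: [1.0, -0.5, 0.4]
gripper_width: 0.0368
gripper_force: 0.0
```

Request:
step_arm:
  motion:
    - [[0, 0, 0, 0, 0, 0, 0], [0, 0, 0, 0, 0, 0, 0], [0, 0, 0, 0, 0, 0, 0], [0, 0, 0, 0, 0, 0, 0], [0, 0, 0, 0, 0, 0, 0]]
  force: 30

```text
time: 3.62
tcp_pos: [0.4713, -0.2358, 0.0616]
ee_rot: [0.001, 0.625, 0.781, 0.0]
wrist_force: [0.4, -0.5, 4.0]
gripper_width: 0.0115
gripper_force: 30.0
```

Request:
step_arm:
  motion:
    - [[0, 0, -0.01, 0, 0, 0, 0], [0, 0, -0.015, 0, 0, 0, 0], [0, 0, -0.02, 0, 0, 0, 0], [0, 0, -0.025, 0, 0, 0, 0], [0, 0, -0.025, 0, 0, 0, 0]]

```text
time: 4.03
tcp_pos: [0.4698, -0.2351, 0.1568]
ee_rot: [-0.001, 0.625, 0.781, -0.0]
wrist_force: [0.2, 0.1, 0.1]
gripper_width: 0.0116
gripper_force: 30.0
```

Request:
step_arm:
  motion:
    - [[0, 0, -0.02, 0, 0, 0, 0], [0, 0, 0, 0, 0, 0, 0], [0, 0, 0, 0, 0, 0, 0]]

```text
time: 4.28
tcp_pos: [0.4708, -0.2358, 0.1768]
ee_rot: [0.001, 0.625, 0.781, -0.0]
wrist_force: [0.6, -0.6, -0.9]
gripper_width: 0.0117
gripper_force: 30.0
```

Request:
step_arm:
  motion:
    - [[0.02, 0.005, 0, 0, 0, 0, 0], [0.035, 0.0085, 0, 0, 0, 0, 0], [0.035, 0.0085, 0, 0, 0, 0, 0], [0.035, 0.0085, 0, 0, 0, 0, 0], [0.035, 0.0085, 0, 0, 0, 0, 0]]

```text
time: 4.7
tcp_pos: [0.472, -0.0693, 0.1743]
ee_rot: [-0.001, 0.625, 0.781, -0.001]
wrist_force: [-0.5, 0.6, 0.4]
gripper_width: 0.0116
gripper_force: 30.0
```

Request:
step_arm:
  motion:
    - [[0.035, 0.0085, 0, 0, 0, 0, 0], [0.035, 0.0085, 0, 0, 0, 0, 0], [0.035, 0.0085, 0, 0, 0, 0, 0], [0.035, 0.0085, 0, 0, 0, 0, 0], [0.035, 0.0085, 0, 0, 0, 0, 0]]

```text
time: 5.12
tcp_pos: [0.4751, 0.1105, 0.1743]
ee_rot: [-0.001, 0.625, 0.781, -0.001]
wrist_force: [1.2, 0.4, 0.7]
gripper_width: 0.0119
gripper_force: 30.0
```

Request:
step_arm:
  motion:
    - [[0.035, 0.0085, 0, 0, 0, 0, 0], [0.035, 0.0085, 0, 0, 0, 0, 0], [0.02, 0.005, 0, 0, 0, 0, 0], [0.01, 0.003, 0, 0, 0, 0, 0], [0, 0, 0, 0, 0, 0, 0]]

```text
time: 5.53
tcp_pos: [0.4778, 0.2143, 0.1745]
ee_rot: [-0.001, 0.623, 0.782, -0.001]
wrist_force: [-0.3, -0.6, -0.4]
gripper_width: 0.0121
gripper_force: 30.0
```

Request:
step_arm:
  motion:
    - [[0, 0, 0, 0, 0, 5.5, 0], [0, 0, 0, 0, 0, 5.5, 0], [0, 0, 0, 0, 0, 5.5, 0], [0, 0, 0, 0, 0, 5.5, 0], [0, 0, 0, 0, 0, 0, 0]]

```text
time: 5.95
tcp_pos: [0.4791, 0.2095, 0.1749]
ee_rot: [0.0, 0.764, 0.645, -0.001]
wrist_force: [-0.3, -1.3, -0.5]
gripper_width: 0.0118
gripper_force: 30.0
```

Request:
step_arm:
  motion:
    - [[0, 0, 0, 0, 0, 0, 0], [0, 0, 0, 0, 0, 0, 0]]

```text
time: 6.12
tcp_pos: [0.479, 0.211, 0.1752]
ee_rot: [0.0, 0.762, 0.648, -0.001]
wrist_force: [0.3, -1.1, -0.5]
gripper_width: 0.0113
gripper_force: 30.0
```

Request:
step_arm:
  motion:
    - [[0.032, -0.0055, 0, 0, 0, 0, 0], [0.032, -0.0055, 0, 0, 0, 0, 0], [0, 0, 0.02, 0, 0, 0, 0], [0, 0, 0.02, 0, 0, 0, 0], [0, 0, 0.015, 0, 0, 0, 0]]

```text
time: 6.53
tcp_pos: [0.478, 0.277, 0.1191]
ee_rot: [-0.0, 0.761, 0.648, -0.001]
wrist_force: [-1.1, 0.3, 0.8]
gripper_width: 0.0116
gripper_force: 30.0
```

Request:
step_arm:
  motion:
    - [[0, 0, 0, 0, 0, 0, 0], [0, 0, 0, 0, 0, 0, 0], [0, 0, 0, 0, 0, 0, 0]]

```text
time: 6.78
tcp_pos: [0.4791, 0.2773, 0.1213]
ee_rot: [0.0, 0.762, 0.647, 0.0]
wrist_force: [0.1, -0.7, -0.7]
gripper_width: 0.0114
gripper_force: 30.0
```

```bash
python3 - <<'E'
from h import *
np.set_printoptions(precision=4,suppress=True)
s=vision.capture("side"); t=vision.capture("top"); cv2.imwrite("pics/s3.png",s); cv2.imwrite("pics/t3.png",t)
def c(im,x,y,w,h): return cv2.resize(im[y:y+h,x:x+w],(400,300),interpolation=cv2.INTER_CUBIC)
cv2.imwrite("pics/sheet3.png",np.hstack([c(t,190,150,80,60),c(s,290,118,72,54)])); st=monitor.sense(); print(st["tcp_pos"],st["ee_rot"],st["wrist_force"])
E
```

```text
[0.4793 0.2775 0.1218] [0.0002 0.7623 0.6472 0.001 ] [-0.0235  0.3553  0.3742]
```

View pics/sheet3.png

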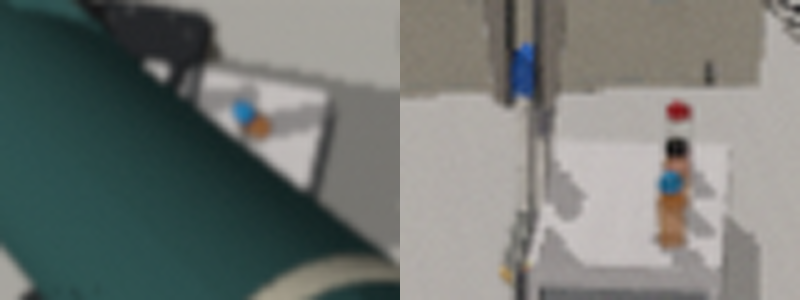

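The side crop shows the blue bar at (523,70) and the plate hanging at columns of about 525–548, ahead of the deck front. The arm hides the bay in the top view. I'll zoom in with predicted overlays and compare the plate with the front face at sub-pixel level.

```bash
python3 - <<'E'
from h import *
np.set_printoptions(precision=3,suppress=True)
s=cv2.imread("pics/s3.png")
def proj(n,X):
    q=np.roll(M[n]["attitude"],-1); p=R.from_quat(q).inv().apply(np.array(X)-M[n]["position"]); K=np.array(M[n]["K"]); u=K@[p[0],-p[1],-p[2]]; return u[:2]/u[2]
x0,y0,w,h=300,125,40,50; f=12
v=cv2.resize(s[y0:y0+h,x0:x0+w],None,fx=f,fy=f,interpolation=cv2.INTER_CUBIC)
def put(p,c): p=np.array(p); q=((p-[x0,y0]+.5)*f).astype(int); cv2.circle(v,tuple(map(int,q)),2,c,-1)
yaw=np.radians(-9.3); ex=np.array([np.cos(yaw),np.sin(yaw),0]); ey=np.array([-np.sin(yaw),np.cos(yaw),0]); bay=np.array([.4783,.2763,0])
tcp=np.array([.4792,.2774,0])
for z in np.arange(.0655,.14,.01):
    for k in(-.0025,.0025): put(proj("side",tcp+ex*k-ey*.030+[0,0,z]),(0,0,255))
for yy in(-.034,-.02): 
    put(proj("side",bay+ex*.004+ey*yy+[0,0,.045]),(0,255,0)); put(proj("side",bay-ex*.004+ey*yy+[0,0,.032]),(255,0,255)); put(proj("side",bay-ex*.011+ey*yy+[0,0,.039]),(255,255,0))
put(proj("side",bay+ex*.004-ey*.055+[0,0,.045]),(0,255,0))
raw=cv2.resize(s[y0:y0+h,x0:x0+w],None,fx=8,fy=12,interpolation=cv2.INTER_CUBIC)
cv2.imwrite("pics/sheet4.png",np.hstack([raw,v]))
print("predicted plate cols",[proj("side",tcp+ex*k-ey*.030+[0,0,z]) for z in(.07,.10) for k in(-.0025,.0025)])
for r in range(148,164,1): print(r,s[r,314:332].mean(1).astype(int))
E
```

```text
predicted plate cols [array([310.512, 153.662]), array([312.071, 153.698]), array([310.367, 144.809]), array([311.941, 144.844])]
148 [143 167 121 138 157 184 187 192 191 190 191 192 192 191 191 191 191 191]
149 [143 163 119 139 144 143 160 191 192 192 193 192 192 192 192 191 191 191]
150 [141 157 127 141 141 143 156 184 191 191 192 193 192 192 191 192 191 191]
151 [141 157 129 143 142 145 145 155 186 192 192 192 193 191 191 191 191 192]
152 [139 159 136 145 144 145 143 141 156 184 192 193 193 189 190 191 192 191]
153 [138 160 140 145 144 143 145 141 149 169 193 193 193 191 190 191 193 190]
154 [138 169 161 155 144 144 146 145 161 194 192 191 192 190 190 191 191 191]
155 [129 176 194 183 143 143 144 145 159 192 192 190 191 189 188 192 192 190]
156 [116 175 193 185 157 144 146 145 170 192 191 191 189 191 190 192 190 192]
157 [124 180 191 194 186 159 158 171 192 192 192 190 190 190 190 192 192 191]
158 [142 190 184 186 194 194 193 193 192 193 191 190 189 190 189 193 192 190]
159 [149 183 143 156 186 192 193 193 192 191 189 189 188 190 190 193 191 190]
160 [174 185 143 145 154 186 193 193 192 191 190 189 190 188 189 191 191 188]
161 [175 174 143 142 143 161 192 193 191 192 189 190 190 191 191 190 192 188]
162 [184 141 143 143 144 158 183 193 190 191 190 189 190 190 190 192 192 190]
163 [183 143 143 142 142 145 155 184 191 190 190 189 189 190 191 191 190 190]
```

View pics/sheet4.png

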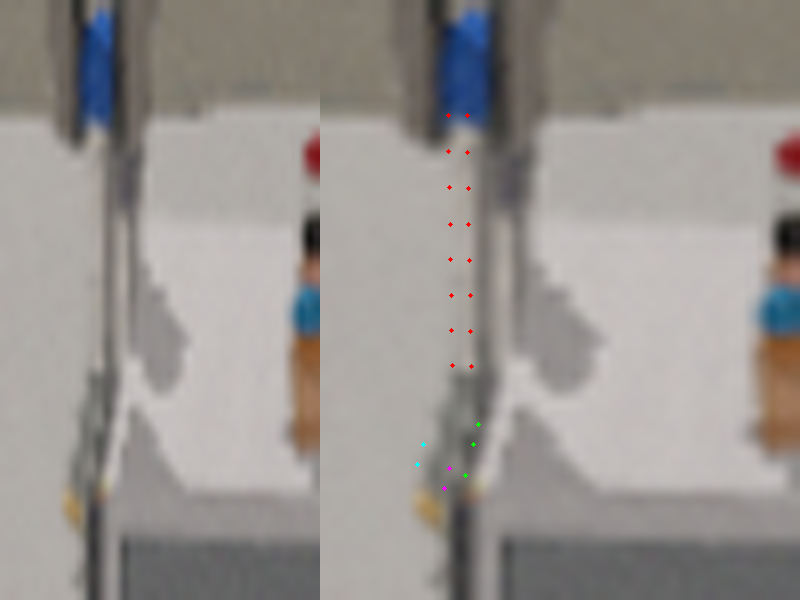

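```bash
python3 - <<'E'
import cv2
for f in("s3","side0"):
    s=cv2.imread(f"pics/{f}.png").mean(2).astype(int); print(f)
    for r in range(134,170,1): print(r,s[r,304:322])
E
```

```text
s3
134 [136 137 126 103  92  66  69  91  78  74  55  67 103 100 108 135 133 136]
135 [173 168 146 107  94  65  82 130 120  84  59  67 101 109 142 172 173 173]
136 [173 173 165 134 110  72  98 152 154 108  72  75 103 117 159 173 172 171]
137 [171 173 171 170 152 127 141 161 138 109  84  88 100 104 156 172 172 173]
138 [173 173 173 172 172 172 168 159 143 113 101  91  83 104 158 174 173 172]
139 [173 172 172 172 174 171 168 160 153 112  99  89  89 119 173 171 171 172]
140 [171 172 172 172 171 173 171 167 155 114 104  90  86 121 172 172 172 171]
141 [172 172 173 173 175 172 172 166 152 112 106  91  91 127 171 172 173 172]
142 [172 172 173 172 174 171 171 164 156 113 115 111 106 146 174 176 178 174]
143 [172 172 173 172 172 172 169 166 157 119 133 140 111 157 182 188 186 184]
144 [170 172 173 171 173 171 171 167 161 118 137 157 122 160 188 191 194 192]
145 [174 171 170 171 170 172 171 168 163 116 139 158 120 157 188 193 192 193]
146 [173 171 171 171 170 171 169 170 163 117 138 160 120 152 185 194 192 193]
147 [171 170 171 172 173 171 170 166 159 117 142 166 120 138 158 193 192 191]
148 [
[... 3824 characters left out ...]
61 [167 170 169 169 167 155 115 107  85 112 175 189 190 190 189 190 189 190]
162 [169 169 168 168 160 138 116 111  82 129 190 190 189 188 190 190 190 188]
163 [170 169 168 165 151 122 120 125  95 151 189 188 190 190 190 189 189 187]
164 [171 171 169 166 152 108 120 121 118 173 186 187 187 187 187 188 186 186]
165 [169 170 169 165 145 115 109  91 117 163 165 165 171 172 172 173 172 170]
166 [171 170 167 165 146 121 112  82 101 136 147 143 144 147 144 144 144 143]
167 [169 171 169 163 136 126 117  68  88 134 146 146 143 144 145 147 144 144]
168 [168 168 170 165 146 122 108  57  83 134 144 142 141 141 141 144 144 143]
169 [170 169 171 168 166 146 111  57  83 132 140 120 118 123 122 126 129 127]
```

```bash
cat >> h.py <<'E'
def proj(n,X):
    q=np.roll(M[n]["attitude"],-1); p=R.from_quat(q).inv().apply(np.array(X)-M[n]["position"]); K=np.array(M[n]["K"]); u=K@[p[0],-p[1],-p[2]]; return u[:2]/u[2]
E
python3 - <<'E'
from h import *
np.set_printoptions(precision=2,suppress=True)
bay=np.array([.4783,.2763,0]); tcp=np.array([.4792,.2774,0])
for yd in(-8.5,-9.3,-10.1):
    y=np.radians(yd); ex=np.array([np.cos(y),np.sin(y),0]); ey=np.array([-np.sin(y),np.cos(y),0])
    print(yd,"fixed edge",[proj("side",bay+.0025*ex+.06*ey+[0,0,z]) for z in(.055,.065)],"held",[proj("side",tcp+.0025*ex-.03*ey+[0,0,z]) for z in(.075,.105)])
    print("  deck edge y-55,-34,0",[proj("side",bay+.004*ex+yy*ey+[0,0,.045]) for yy in(-.055,-.034,0)], "BR",proj("side",bay+.114*ex-.055*ey+[0,0,.045]))
    print("  px per mm x",(proj("side",bay+.001*ex+[0,0,.05])-proj("side",bay+[0,0,.05])), "per mm y",(proj("side",bay+.001*ey+[0,0,.05])-proj("side",bay+[0,0,.05])))
    print("  held bottom edge", proj("side",tcp-.03*ey+[0,0,.0665]), "lip flare tip",[proj("side",bay-.011*ex+yy*ey+[0,0,.039]) for yy in(-.034,0,.034)])
E
```

```text
-8.5 fixed edge [array([314.13, 148.1 ]), array([314.1 , 145.32])] held [array([312.18, 152.23]), array([312.05, 143.35])]
  deck edge y-55,-34,0 [array([311.89, 164.14]), array([312.42, 161.58]), array([313.24, 157.56])] BR [346.69 164.84]
  px per mm x [0.3  0.01] per mm y [ 0.02 -0.11]
  held bottom edge [311.44 154.7 ] lip flare tip [array([307.8 , 163.21]), array([308.71, 159.17]), array([309.59, 155.3 ])]
-9.3 fixed edge [array([314.38, 148.11]), array([314.35, 145.33])] held [array([312.05, 152.23]), array([311.92, 143.35])]
  deck edge y-55,-34,0 [array([311.65, 164.15]), array([312.27, 161.58]), array([313.24, 157.57])] BR [346.44 165.03]
  px per mm x [0.3  0.01] per mm y [ 0.03 -0.11]
  held bottom edge [311.31 154.7 ] lip flare tip [array([307.65, 163.19]), array([308.72, 159.15]), array([309.74, 155.28])]
-10.1 fixed edge [array([314.62, 148.12]), array([314.59, 145.34])] held [array([311.92, 152.24]), array([311.79, 143.35])]
  deck edge y-55,-34,0 [array([311.41, 164.15]), array([312.12, 161.58]), array([313.24, 157.57])] BR [346.18 165.23]
  px per mm x [0.3  0.01] per mm y [ 0.03 -0.11]
  held bottom edge [311.18 154.7 ] lip flare tip [array([307.51, 163.17]), array([308.72, 159.14]), array([309.88, 155.27])]
```

The held plate's back edge is at column 312.5, and the fixed grey plate's is at 315.5. The deck front edge is at about (313.1,161.6). Both sit about +0.6 to +0.9 px from prediction, so relative x alignment is within about 0.5 mm. I'll apply a small y and yaw trim and go down gently.

Request:
step_arm:
  motion:
    - [[-0.002, 0, 0, 0, 0, 0.5, 0], [0, 0, 0.01, 0, 0, 0, 0], [0, 0, 0.008, 0, 0, 0, 0], [0, 0, 0, 0, 0, 0, 0], [0, 0, 0, 0, 0, 0, 0]]
  force: 35

```text
time: 7.3
tcp_pos: [0.4776, 0.275, 0.1017]
ee_rot: [-0.0, 0.765, 0.644, -0.001]
wrist_force: [0.2, 0.3, 0.2]
gripper_width: 0.0118
gripper_force: 35.0
```

Request:
step_arm:
  motion:
    - [[0, 0, 0.003, 0, 0, 0, 0], [0, 0, 0.003, 0, 0, 0, 0], [0, 0, 0, 0, 0, 0, 0]]

```text
time: 7.55
tcp_pos: [0.4779, 0.2751, 0.096]
ee_rot: [-0.0, 0.765, 0.644, -0.0]
wrist_force: [-0.8, -0.2, 0.1]
gripper_width: 0.0118
gripper_force: 35.0
```

Request:
step_arm:
  motion:
    - [[0, 0, 0.002, 0, 0, 0, 0], [0, 0, 0.002, 0, 0, 0, 0], [0, 0, 0, 0, 0, 0, 0]]

```text
time: 7.8
tcp_pos: [0.478, 0.2751, 0.0922]
ee_rot: [-0.0, 0.765, 0.644, -0.0]
wrist_force: [1.1, -1.0, -0.1]
gripper_width: 0.0114
gripper_force: 35.0
```

Request:
step_arm:
  motion:
    - [[0, 0, 0.002, 0, 0, 0, 0], [0, 0, 0.002, 0, 0, 0, 0], [0, 0, 0, 0, 0, 0, 0]]

```text
time: 8.05
tcp_pos: [0.478, 0.2751, 0.0882]
ee_rot: [-0.0, 0.765, 0.644, -0.0]
wrist_force: [0.1, -0.0, -0.8]
gripper_width: 0.012
gripper_force: 35.0
```

Request:
step_arm:
  motion:
    - [[0, 0, 0.002, 0, 0, 0, 0], [0, 0, 0.002, 0, 0, 0, 0], [0, 0, 0, 0, 0, 0, 0]]

```text
time: 8.3
tcp_pos: [0.4783, 0.2752, 0.0842]
ee_rot: [0.0, 0.765, 0.644, -0.0]
wrist_force: [0.9, 0.2, -1.1]
gripper_width: 0.0117
gripper_force: 35.0
```

Request:
step_arm:
  motion:
    - [[0, 0, 0.002, 0, 0, 0, 0], [0, 0, 0.002, 0, 0, 0, 0], [0, 0, 0, 0, 0, 0, 0]]

```text
time: 8.55
tcp_pos: [0.4783, 0.2752, 0.0802]
ee_rot: [0.0, 0.765, 0.644, -0.0]
wrist_force: [0.8, 0.3, -0.2]
gripper_width: 0.0115
gripper_force: 35.0
```

Request:
step_arm:
  motion:
    - [[0, 0, 0.002, 0, 0, 0, 0], [0, 0, 0.002, 0, 0, 0, 0], [0, 0, 0, 0, 0, 0, 0]]

```text
time: 8.8
tcp_pos: [0.4783, 0.2752, 0.0762]
ee_rot: [0.0, 0.765, 0.644, -0.0]
wrist_force: [1.5, 0.1, -1.2]
gripper_width: 0.012
gripper_force: 35.0
```

Request:
step_arm:
  motion:
    - [[0, 0, 0.002, 0, 0, 0, 0], [0, 0, 0.001, 0, 0, 0, 0], [0, 0, 0, 0, 0, 0, 0]]

```text
time: 9.05
tcp_pos: [0.4784, 0.2753, 0.0736]
ee_rot: [0.0, 0.765, 0.644, 0.0]
wrist_force: [-0.2, 0.0, 2.5]
gripper_width: 0.0118
gripper_force: 35.0
```

Request:
step_arm:
  motion:
    - [[0, 0, 0.002, 0, 0, 0, 0], [0, 0, 0.001, 0, 0, 0, 0], [0, 0, 0, 0, 0, 0, 0]]

```text
time: 9.3
tcp_pos: [0.4784, 0.2753, 0.0707]
ee_rot: [0.0, 0.765, 0.644, 0.0]
wrist_force: [1.0, -1.2, 4.7]
gripper_width: 0.012
gripper_force: 35.0
```

Request:
step_arm:
  motion:
    - [[0, 0, 0.001, 0, 0, 0, 0], [0, 0, 0.001, 0, 0, 0, 0], [0, 0, 0, 0, 0, 0, 0]]

```text
time: 9.55
tcp_pos: [0.4784, 0.2753, 0.0688]
ee_rot: [0.0, 0.765, 0.644, 0.0]
wrist_force: [-0.7, -0.7, 4.7]
gripper_width: 0.0117
gripper_force: 35.0
```

Request:
step_arm:
  motion:
    - [[0, 0, 0.001, 0, 0, 0, 0], [0, 0, 0.001, 0, 0, 0, 0], [0, 0, 0, 0, 0, 0, 0]]

```text
time: 9.8
tcp_pos: [0.4784, 0.2753, 0.0669]
ee_rot: [0.0, 0.765, 0.644, 0.0]
wrist_force: [-0.8, -0.7, 6.0]
gripper_width: 0.0118
gripper_force: 35.0
```

Request:
step_arm:
  motion:
    - [[0, 0, 0.001, 0, 0, 0, 0], [0, 0, 0.0005, 0, 0, 0, 0], [0, 0, 0, 0, 0, 0, 0]]

```text
time: 10.05
tcp_pos: [0.4785, 0.2754, 0.0656]
ee_rot: [0.0, 0.765, 0.644, 0.0]
wrist_force: [-0.1, -1.0, 8.0]
gripper_width: 0.0117
gripper_force: 35.0
```

Request:
step_arm:
  motion:
    - [[0, 0, 0.001, 0, 0, 0, 0], [0, 0, 0, 0, 0, 0, 0], [0, 0, 0, 0, 0, 0, 0]]

```text
time: 10.3
tcp_pos: [0.4784, 0.2754, 0.0646]
ee_rot: [0.0, 0.765, 0.644, 0.0]
wrist_force: [0.9, -1.4, 7.8]
gripper_width: 0.0116
gripper_force: 35.0
```

Request:
step_arm:
  motion:
    - [[0, 0, 0.0005, 0, 0, 0, 0], [0, 0, 0, 0, 0, 0, 0], [0, 0, 0, 0, 0, 0, 0]]

```text
time: 10.55
tcp_pos: [0.4785, 0.2754, 0.0643]
ee_rot: [0.0, 0.765, 0.644, 0.0]
wrist_force: [-0.2, -1.1, 7.4]
gripper_width: 0.0118
gripper_force: 35.0
```

Request:
step_arm:
  motion:
    - [[0, 0, 0.0005, 0, 0, 0, 0], [0, 0, 0, 0, 0, 0, 0], [0, 0, 0, 0, 0, 0, 0]]

```text
time: 10.8
tcp_pos: [0.4785, 0.2754, 0.0638]
ee_rot: [0.0, 0.765, 0.644, 0.0]
wrist_force: [-0.3, -1.3, 8.6]
gripper_width: 0.0116
gripper_force: 35.0
```

Request:
step_arm:
  motion:
    - [[0, 0, 0.0005, 0, 0, 0, 0], [0, 0, 0, 0, 0, 0, 0], [0, 0, 0, 0, 0, 0, 0]]

```text
time: 11.05
tcp_pos: [0.4785, 0.2754, 0.0636]
ee_rot: [0.0, 0.765, 0.644, 0.0]
wrist_force: [-1.5, -1.9, 11.7]
gripper_width: 0.0119
gripper_force: 35.0
```

Request:
step_arm:
  motion:
    - [[0, 0, 0.0004, 0, 0, 0, 0], [0, 0, 0, 0, 0, 0, 0], [0, 0, 0, 0, 0, 0, 0]]

```text
time: 11.3
tcp_pos: [0.4786, 0.2755, 0.0636]
ee_rot: [0.0, 0.765, 0.644, 0.0]
wrist_force: [-1.7, -2.7, 13.8]
gripper_width: 0.0116
gripper_force: 35.0
```

Request:
step_arm:
  motion:
    - [[0, 0, 0.0003, 0, 0, 0, 0], [0, 0, 0, 0, 0, 0, 0], [0, 0, 0, 0, 0, 0, 0], [0, 0, 0, 0, 0, 0, 0]]

```text
time: 11.63
tcp_pos: [0.4787, 0.2755, 0.0635]
ee_rot: [0.001, 0.765, 0.644, 0.0]
wrist_force: [-2.5, -2.4, 16.7]
gripper_width: 0.0116
gripper_force: 35.0
```

```bash
python3 - <<'E'
from h import *
s=vision.capture("side"); cv2.imwrite("pics/s5.png",s)
cv2.imwrite("pics/sheet5.png",np.hstack([cv2.resize(s[115:175,290:360],(560,480),interpolation=cv2.INTER_CUBIC)])); st=monitor.sense(); print(st["tcp_pos"],st["wrist_force"],st["wrist_torque"],st["gripper_width"],st["gripper_force"])
E
```

```text
[0.47865627 0.27556497 0.06354488] [-1.51902727 -2.61748229 17.46131947] [-0.76177432  0.60629647  0.02195616] 0.011807417731136057 35.00351071357727
```

View pics/sheet5.png

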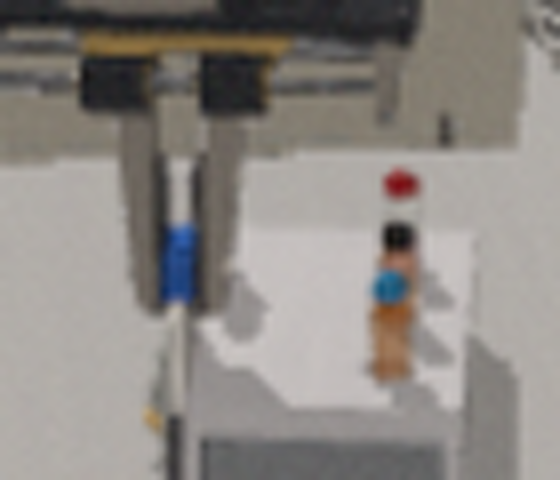

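The side crop shows the plate behind the flared lip, upright under the blue bar at (178,265), with the vials standing untouched at (392,290). The strip travelled the full 10 mm (TCP 0.0736 → 0.0636) with a clear hard stop, and the push holds at about 17 N. Handing in.

```bash
python3 -c "
from bench import env
print(env.finish_job())"
```

```text
the job is handed in; nothing more can be done
None
```

The blue holder is in the empty bay with the strip against its hard stop (10 mm of travel), held pressed down at about 17 N with a 35 N grip; the job is handed in, but the hand-in returned no verdict.

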